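# Turn the jar carousel to serve the orange-lidded jar

### The arm

A 7-joint arm with a two-finger parallel gripper is mounted at the origin on the work surface. World frame = base frame: x ahead of the robot, y to its left, z up, the work surface at z = 0. Lengths are in m, angles in rad, forces in N, time in s.
With the tool pointing down it reaches from about 0.4 to 0.9 m from the base axis. Payload 5.5 kg.
Tool frame: the origin (TCP) lies on the centre line of the jaws, within the pads' length; the fingertips stand 14 mm ahead of it and the grasp point (between the pads) lies 5 mm behind it (robot.finger_overhang is the x of the fingertips in the tool frame, in m); x points along the fingers, y is the direction in which the jaws open and shut, and the axes are right-handed (so a half turn about x gives the same grasp; the last joint's range is limited). The gripper opens to 85 mm and grips with 20 to 120 N. Pads are 22 mm wide; open, the fingers measure 114 mm over their backs; the gripper's body (76 mm by 85 mm) begins 54 mm behind the grasp point. The pads swing forward as they close: fully open they stand 13 mm farther back than shut.
Start: joints at [-1.058, 0.501, -0.427, 1.55, 0.221, 1.138, -0.21], TCP at [0.161, 0.63, 0.245] pointing down, gripper open.
Joint ranges: [-2.88, 2.88], [-0.31, 2.03], [-1.54, 1.56], [0.2, 2.42], [-1.41, 4.55], [0.19, 2.02], [-2.57, 2.57]. Speed limits (rad/s): [2.57, 2.57, 3.14, 3.14, 3.14, 3.14, 3.14].

### API

Orientations are given as [roll, pitch, yaw] about the fixed x, y, z axes, in that order (R = Rz(yaw) Ry(pitch) Rx(roll)).
In Python, from plant import robot gives the robot as it stands.
- The arm moves only by the tool drive_tool, never from a script. Its argument "commands" is a list of rows, each a list of 3 entries, a list of its own where there are three numbers: the shift along the world's x, y, z in m, then the turn, a rotation vector about the world's x, y, z in degrees, then the gripper command: -1 is shut, 1 is fully open, values between are in proportion. A call has 1 to 12 rows; each row is the pose to reach, as a shift and turn from the pose commanded when the call began; what a row does not reach only later rows make up. A row lasts 1/8 s, in which the tool goes at most 62.5 mm and 10.7 degrees, less where a joint would pass 70% of its speed; a pose out of reach is approached as far as the arm can. A call with a gripper value outside its range is refused whole. The fingers move at their own pace and stop on an object; "squeeze" is the grip in N (left out, the last holds). Time passes only in rows, so rows that repeat a pose let the fingers close. It gives the time, the measured TCP pose, the force and the opening at its end, in the units of the state.
- robot.sense(): the state, without advancing time (a new reading comes with each control period).
- robot.get_image(name): name is "scene" or "top" or "wrist"; returns the picture (384x512x3 uint8, red, green, blue); there is no depth.
- robot.camera_info(name): a dict with "fx", "fy", "cx", "cy" (pixels), "k1" (the pictures are not rectified: a ray, as slopes to the right and down, at radius r is drawn at 1 + k1 r^2 times it, then the intrinsics apply), "R" (3x3) and "t" (3): a world point X has camera coordinates R X + t; the wrist camera has in their place "mount" (4x4, takes a point from camera to tool coordinates, whose origin is the TCP and whose axes are the tool frame's). Camera axes: x right, y down, z forward; pixel columns grow to the right and rows downward; lengths in m; the calibration is good to about 2 mm. A picture is of the moment at which its call begins: read the wrist's pose just before it. camera_info takes no time and is no camera call.
- robot.close_job(): hands the job in, once; it reports no verdict.
Trained networks look in the newest picture that a camera, given by its name, has taken for a name from the list of things; names that differ only in an ending like _2 or _b are one class to them, and where a whole thing is asked for, a point or a joint stands for the part that bears it (a point fixed in the world has none). Each returns a list of dicts, best first, with "confidence" (0 to 1); they miss things now and then, are a little off and sometimes report something else, mostly with a low value. They report only what shows in the picture. A call takes as long as a camera call. They do not tell look-alikes from the thing itself.
- robot.look_for(query, camera): "box" ([left, top, right, bottom] in pixels, round what is visible of it).
The state is a dict: "time": time; "joints": joint angles; "qd": joint speeds; "tau": joint torques, N m; "tcp_pos": TCP position; "ee_rot": TCP orientation; "ft_force": force on the tool from outside, world axes, zero at the start; "ft_torque": the same for the moment, N m; "grip_width": finger opening in m.
Only numpy, scipy, OpenCV 4.12 (cv2) and the standard library are available. Lean on these libraries where they do the work, as an engineer would, in place of code of your own. Each camera call takes 0.05 s, during which the arm holds its last target.

### The job

Push the jar carousel round by one of its steel arms with a fingertip until the jar with the orange lid stands squarely in line with the green arrow on the table, on the carousel's side nearest the arrow. Push smoothly and touch only the carousel: all four jars must stay standing on it, untouched and never lifted, and everything else on the counter stays where it is. Leave the carousel at rest, clear of the hand.

Things in the scene. Friction and masses are not known exactly. Their poses are not given: they have to be found in the camera images.
- carousel: Fixed round base of a jar carousel, 156 mm across; origin on the vertical turning axis, on the table top; its axes do not turn with the deck. Above it turns the deck, a round wooden plate 180 mm across with its top 35 mm above the table.
- deck: Turning deck with four push arms along its +x, +y, -x, -y. Origin on the axis, 23 mm above the table; z up. Each arm is a steel bar 12 mm thick that leaves the rim, rises 96 to 104 mm from the axis, runs level outward to 150 mm, centre line 75 mm above the table, and ends in a black 22 mm ball. Open air below. Turns freely both ways, takes about 1 N at an arm, soon stops and stays where left.
- mark: Flat green arrow fixed on the table, 4 mm thick, lying from about 165 to 250 mm from the carousel's axis, pointing at the axis. The frame's origin lies on the carousel's axis at table height; its x axis runs from the axis towards the arrow, level.
- jar_orange: White sample jar with an ORANGE lid and yellow label, 52 mm across, 50 mm tall, about 90 g, standing loose on the deck about 58 mm from the axis (its top 85 mm above the table). Origin: centre of its underside. It rides round with the deck.
- jar_green: Jar like the orange one but with a green lid, standing loose on the deck. Origin: centre of its underside.
- jar_blue: Jar like the orange one but with a blue lid, standing loose on the deck. Origin: centre of its underside.
- jar_black: Jar like the orange one but with a black lid, standing loose on the deck. Origin: centre of its underside.
- tub: White open tub 130 x 90 x 55 mm, loose on the table beside the carousel. Origin: centre of its underside.
- dish: Blue ceramic bowl, 84 mm across, 45 mm tall, loose on the table. Origin: centre of its underside.
- dropper: Small amber bottle with black cap, 34 mm across, 75 mm tall, loose on the table. Origin: centre of its underside.
- spare_jar: White jar with WHITE lid, 60 mm across and 60 mm tall, loose on the table. Origin: centre of its underside.
- spoon: Wooden spoon 160 mm long lying on the table along its x axis.
- weight: Brass scale weight, 36 mm across, 40 mm tall, loose on the table. Origin: centre of its underside.
Not all that is in view belongs to the job. Several things have the shape of the mark; the one meant has the colours described above.

How it is judged:
By the outcome, as a careful person would: the job done as asked, in the order asked, and still so for the second after the job is handed in, with the robot touching nothing.
It also fails if it takes over 54 s, if anything falls off the work surface, if the arm or the gripper's body presses on something with over 40 N, if the wrist force passes 120 N, or if a joint passes its speed limit or range.

## Working session

There is one attempt and no reset: what is moved stays moved. The work goes in short steps, Python scripts to look and compute and a tool call to move; the robot and the scene stay as the last step left them, time stands still between calls to the robot, and variables do not carry over. Pictures are saved under pics/ and viewed, and the job is handed in when it is done.

Besides the shell and the picture viewer there is one more tool, called after "Call:" as name([rows], argument=value, ...), one row to a line, values as JSON. drive_tool: Moves the arm, as the interface text tells. Its arguments: {"type":"object","properties":{"commands":{"type":"array"},"squeeze":{"type":"number"}},"required":["commands"]}

```bash
mkdir -p pics; ls
python3 - <<'E'
from plant import robot
import cv2
for n in ("scene","top"):
    cv2.imwrite(f"pics/{n}0.png",cv2.cvtColor(robot.get_image(n),cv2.COLOR_RGB2BGR))
    print(n,robot.camera_info(n))
s=robot.sense();print(s)
E
```

```text
pics
scene {'fx': 376.92104107423694, 'fy': 376.92104107423694, 'cx': 243.2125825171309, 'cy': 192.51133762948479, 'k1': -0.046674821500193274, 'R': array([[-0.16900058,  0.98548643, -0.01597795],
       [ 0.5359493 ,  0.0782806 , -0.84061317],
       [-0.82716211, -0.15062749, -0.54140023]]), 't': array([ 0.03136081, -0.18214524,  1.34771546])}
top {'fx': 461.81391721345983, 'fy': 461.81391721345983, 'cx': 261.2159547145879, 'cy': 191.94959671522923, 'k1': 0.04468816909987789, 'R': array([[-0.02031602, -0.9997155 , -0.01249729],
       [-0.99225196,  0.02169362, -0.12233333],
       [ 0.12256964,  0.00991513, -0.99241039]]), 't': array([0.04622812, 0.43847184, 1.16759332])}
{'time': 0.1, 'joints': array([-1.05775895,  0.50173835, -0.42676343,  1.55133719,  0.22079484,
        1.13829348, -0.21031832]), 'qd': array([-9.19884720e-04, -2.67757120e-03,  7.04348218e-04, -2.27655512e-03,
       -2.71186899e-04,  5.00421991e-05,  7.94066257e-05]), 'tau': array([-1.14566516e-02, -5.70809591e+01, -5.83867148e+00, -2.81749105e+01,
        1.05436327e-02,  5.57737556e-03, -1.20890777e-07]), 'tcp_pos': array([0.16062734, 0.62922885, 0.24437246]), 'ee_rot': array([-1.59590862,  1.56906608, -1.84575845]), 'ft_force': array([-0.49418912,  0.6087218 ,  1.16241159]), 'ft_torque': array([ 0.00425428,  0.03104402, -0.01819299]), 'grip_width': 0.08538843551789786}
```

View pics/scene0.png

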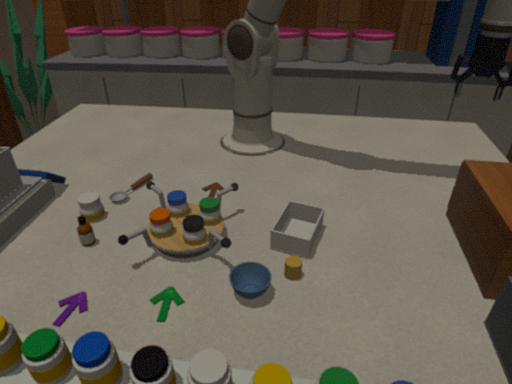

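View pics/top0.png

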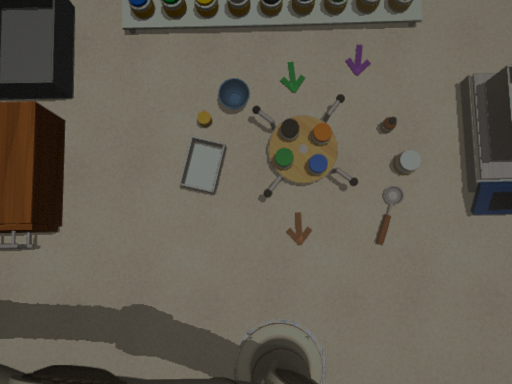

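The top picture shows the carousel centred near (303,149). The orange lid is at (322,132), black at (289,128), green at (284,158) and blue at (318,163). Three things look like the mark: a green arrow at (292,77), a purple one at (358,60) and a brown one at (299,228). The green one is the mark. Next I'll measure and check it in a close crop.

```bash
cat > h.py <<'E'
import numpy as np, cv2
from plant import robot
def ray(ci,uv):
    K=np.array([[ci['fx'],0,ci['cx']],[0,ci['fy'],ci['cy']],[0,0,1]])
    p=cv2.undistortPoints(np.array(uv,float).reshape(-1,1,2),K,np.array([ci['k1'],0,0,0,0.]),None).reshape(-1,2)
    # iterative undistort: fine for small k1
    d=np.c_[p,np.ones(len(p))]@ci['R']; o=-ci['R'].T@ci['t']
    return o,d
def at(name,uv,z):
    o,d=ray(robot.camera_info(name),uv)
    return o+d*((z-o[2])/d[:,2])[:,None]
def proj(name,X):
    ci=robot.camera_info(name)
    K=np.array([[ci['fx'],0,ci['cx']],[0,ci['fy'],ci['cy']],[0,0,1]])
    return cv2.projectPoints(np.array(X,float).reshape(-1,1,3),cv2.Rodrigues(ci['R'])[0],ci['t'],K,np.array([ci['k1'],0,0,0,0.]))[0].reshape(-1,2)
def blob(img,lo,hi,roi):
    x0,y0,x1,y1=roi
    h=cv2.cvtColor(img,cv2.COLOR_RGB2HSV)[y0:y1,x0:x1]
    m=cv2.inRange(h,np.array(lo),np.array(hi))
    n,l,s,c=cv2.connectedComponentsWithStats(m)
    k=1+np.argmax(s[1:,4]); return c[k]+[x0,y0],s[k],(l==k)
E
python3 - <<'E'
from h import *
im=robot.get_image("top"); np.save("top.npy",im)
im2=robot.get_image("scene")
c=cv2.resize(im[40:260,170:430],None,fx=3,fy=3,interpolation=cv2.INTER_CUBIC)[:600]
c=cv2.resize(im[50:215,240:420],None,fx=3.6,fy=3.6,interpolation=cv2.INTER_CUBIC)
cv2.imwrite("pics/c1.png",cv2.cvtColor(c,cv2.COLOR_RGB2BGR))
c=cv2.resize(im2[165:335,60:330],None,fx=2.9,fy=2.9,interpolation=cv2.INTER_CUBIC)
cv2.imwrite("pics/c2.png",cv2.cvtColor(c,cv2.COLOR_RGB2BGR))
h=cv2.cvtColor(im,cv2.COLOR_RGB2HSV)
for p in [(292,75),(322,131),(284,158),(318,163),(304,140),(205,117)]: print(p,im[p[1],p[0]],h[p[1],p[0]])
for q in ("carousel","deck","jar_orange","mark","tub","dish","dropper","spare_jar","spoon","weight"):
    print(q,[(np.round(r['box']).tolist(),round(r['confidence'],2)) for r in robot.look_for(q,"top")][:4])
E
```

```text
(292, 75) [38 85 43] [ 63 141  85]
(322, 131) [120  74  29] [ 15 193 120]
(284, 158) [44 89 46] [ 61 129  89]
(318, 163) [ 42  64 106] [110 154 106]
(304, 140) [119 103  64] [ 21 118 119]
(205, 117) [119 100  38] [ 23 174 119]
carousel [([252.0, 96.0, 359.0, 198.0], 0.83)]
deck [([249.0, 94.0, 356.0, 200.0], 0.82)]
jar_orange [([309.0, 124.0, 333.0, 147.0], 0.74), ([394.0, 151.0, 420.0, 178.0], 0.56)]
mark [([347.0, 45.0, 368.0, 78.0], 0.88), ([281.0, 62.0, 303.0, 92.0], 0.86), ([289.0, 214.0, 309.0, 246.0], 0.84)]
tub [([179.0, 138.0, 226.0, 193.0], 0.83), ([308.0, 153.0, 329.0, 175.0], 0.21)]
dish [([393.0, 153.0, 422.0, 175.0], 0.71), ([218.0, 79.0, 248.0, 109.0], 0.58)]
dropper [([379.0, 118.0, 396.0, 128.0], 0.74)]
spare_jar [([394.0, 152.0, 421.0, 177.0], 0.71)]
spoon [([380.0, 187.0, 404.0, 244.0], 0.7)]
weight [([198.0, 113.0, 217.0, 127.0], 0.78)]
```

View pics/c1.png

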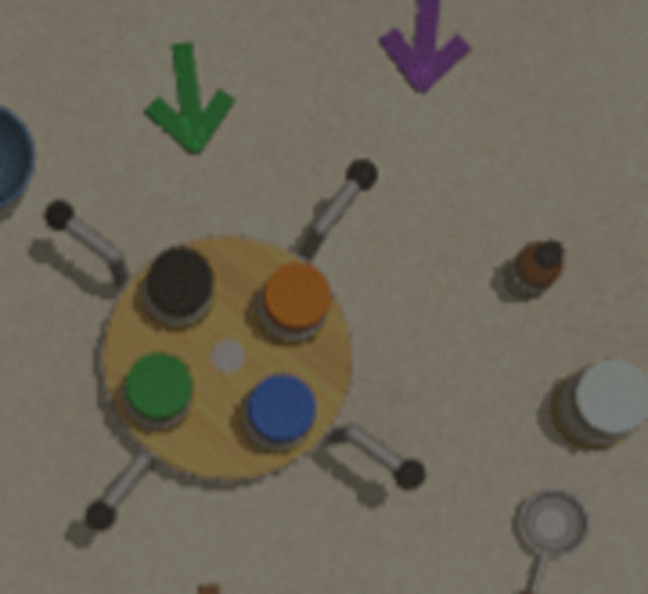

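View pics/c2.png

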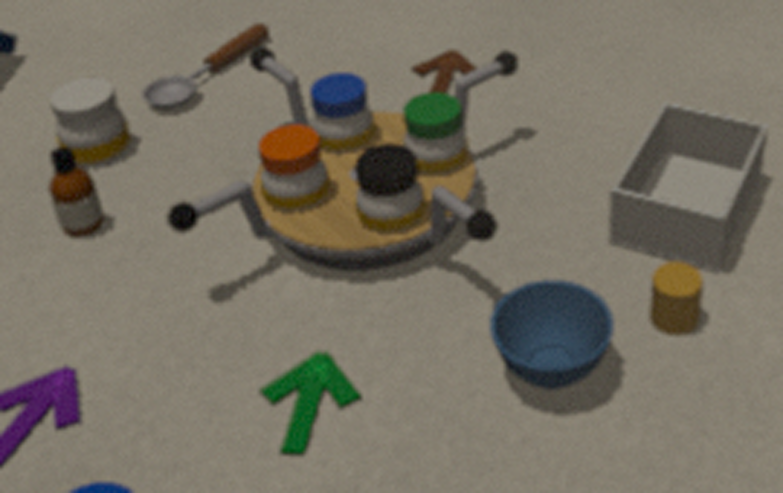

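The crops confirm the choice: the orange lid is at crop (297,295), and the green arrow's tip at crop (195,152) points at the carousel. The four balls are at crop (59,214), (361,173), (409,474) and (100,517).

```bash
cat > meas.py <<'E'
from h import *
def meas(im,verbose=True):
    g=cv2.cvtColor(im,cv2.COLOR_RGB2HSV)
    # deck colour ROI
    out={}
    c,s,_=blob(im,(8,170,60),(18,255,255),(250,95,360,200)); out['orange']=at("top",[c],0.085)[0]
    return out
E
python3 - <<'E'
from meas import *
im=np.load("top.npy")
balls=[(59,214),(361,173),(409,474),(100,517)]
B=at("top",[(240+x/3.6,50+y/3.6) for x,y in balls],0.075)
print("balls",B.round(4),"diag lens",np.linalg.norm(B[0]-B[2]),np.linalg.norm(B[1]-B[3]))
C=B.mean(0);print("C from balls",C)
print("hub",at("top",[(240+228/3.6,50+356/3.6)],0.035))
g=im[95:205,245:365]; 
for n,z,lo,hi,roi in [("orange",.085,(8,170,60),(18,255,255),(300,110,345,150)),("green",.085,(50,90,40),(75,255,255),(270,140,300,175)),("blue",.085,(100,110,40),(125,255,255),(300,145,335,180)),("arrow",.004,(50,90,40),(75,255,255),(275,55,310,95))]:
    c,s,m=blob(im,lo,hi,roi); X=at("top",[c],z)[0]; r=X[:2]-C[:2]
    print(n,c.round(1),s,X.round(4),"r",np.linalg.norm(r).round(4),"ang",np.degrees(np.arctan2(r[1],r[0])).round(1))
    if n=="arrow":
        ys,xs=np.nonzero(m); P=np.c_[xs,ys]+[s[0],s[1]]-0.0
        ys,xs=np.nonzero(m); P=np.c_[xs+roi[0],ys+roi[1]]
        W=at("top",P,z)[:,:2]-C[:2]
        d=np.linalg.norm(W,axis=1);print("arrow range",d.min(),d.max())
        v=W.mean(0)-0; print("dir from C",np.degrees(np.arctan2(*v[::-1])))
        # symmetric axis via shaft
        sh=W[d>0.21]; print("shaft mean",np.degrees(np.arctan2(*sh.mean(0)[::-1])), "PCA", [np.degrees(np.arctan2(a[1],a[0])) for a in np.linalg.svd(W-W.mean(0))[2]])
for b in B-C: print("ball ang",np.degrees(np.arctan2(b[1],b[0])).round(1),np.linalg.norm(b[:2]).round(4))
# other things
for n,b,z in [("tub",(182,138,226,193),.05),("dish",(218,79,248,109),.03),("dropper",(379,118,396,133),.06),("spare",(394,152,421,177),.05),("spoonhead",(384,187,404,205),0.0),("weight",(198,113,212,127),.04)]:
    X=at("top",[((b[0]+b[2])/2,(b[1]+b[3])/2)],z)[0]; r=X-C; print(n,X.round(3),np.linalg.norm(r[:2]).round(3),np.degrees(np.arctan2(r[1],r[0])).round(0))
# scene check: project
print("proj orange in scene",proj("scene",[*at("top",[(322.5,132)],.085)[0]]))
E
```

```text
balls [[ 0.6444  0.0444  0.075 ]
 [ 0.6687 -0.1686  0.075 ]
 [ 0.4541 -0.193   0.075 ]
 [ 0.4289  0.0203  0.075 ]] diag lens 0.30434321909561135 0.3052036145764884
C from balls [ 0.54903898 -0.0742237   0.075     ]
hub [[ 0.54856677 -0.07467342  0.035     ]]
orange [322.1 131.8] [ 14  13  18  18 248] [ 0.5799 -0.1183  0.085 ] r 0.0538 ang -55.0
green [283.5 156.9] [  5   8  18  18 255] [ 0.5186 -0.0208  0.085 ] r 0.0615 ang 119.7
blue [317.8 163. ] [  9  10  18  17 245] [ 0.5013 -0.105   0.085 ] r 0.0568 ang -147.1
arrow [292.2  78.9] [  6   7  24  30 284] [ 0.7488 -0.0531  0.004 ] r 0.2009 ang 6.0
arrow range 0.16657198502512197 0.24965793330205627
dir from C 6.036669499726035
shaft mean 5.862889320831594 PCA [np.float64(-174.63210384908817), np.float64(-84.63210384908818)]
ball ang 51.2 0.1523
ball ang -38.3 0.1524
ball ang -128.6 0.1521
ball ang 141.8 0.1528
tub [0.508 0.182 0.05 ] 0.259 99.0
dish [0.702 0.106 0.03 ] 0.236 50.0
dropper [ 0.598 -0.288  0.06 ] 0.219 -77.0
spare [ 0.499 -0.335  0.05 ] 0.266 -101.0
spoonhead [ 0.424 -0.311  0.   ] 0.268 -118.0
weight [0.63 0.18 0.04] 0.266 72.0
proj orange in scene [[160.16892663 213.80716553]]
```

Run:
```python
from h import *
from scipy.spatial.transform import Rotation as Rn
s=robot.sense(); R=Rn.from_euler('xyz',s['ee_rot']).as_matrix(); print(R.round(3),s['tcp_pos'],s['time'])
print("yaw of tool y",np.degrees(np.arctan2(R[1,1],R[0,1])), robot.finger_overhang)
print("box corners",at("top",[(65,110),(65,235)],0.2),at("top",[(65,110),(65,235)],0.0))
im=robot.get_image("scene")
C=np.array([.549,-.0742,.085])
for n,lo,hi,roi in [("orange",(6,170,60),(16,255,255),(145,200,175,240)),("arrow",(50,90,40),(75,255,255),(145,280,190,325))]:
    c,st,m=blob(im,lo,hi,roi)
    z=.085 if n=="orange" else .004
    if n=="orange":
        ys,xs=np.nonzero(m);print(st)
    X=at("scene",[c],z)[0]; r=X-C; print(n,c,X,np.degrees(np.arctan2(r[1],r[0])),np.linalg.norm(r[:2]))
```

```text
[[ 0.     0.247  0.969]
 [ 0.     0.969 -0.247]
 [-1.     0.     0.   ]] [0.16063113 0.62983947 0.24536324] 0.7
yaw of tool y 75.69324251022107 0.014
box corners [[0.61344886 0.47298974 0.2       ]
 [0.33286944 0.46459208 0.2       ]] [[0.67673864 0.5614174  0.        ]
 [0.3407607  0.55136168 0.        ]]
[  5   8  20  17 270]
orange [159.51481481 215.90740741] [ 0.58722401 -0.1180783   0.085     ] -48.93967250047144 0.058192617556527826
arrow [166.29361702 301.05531915] [ 0.75053323 -0.05576369  0.004     ] 5.226882674834823 0.2023747548358997
```

Call:
drive_tool([
  [[0.05, -0.12, 0.02], [0, 0, -4], -1],
  [[0.05, -0.12, 0.02], [0, 0, -4], -1],
  [[0.12, -0.28, 0.03], [0, 0, -10], -1],
  [[0.12, -0.28, 0.03], [0, 0, -10], -1],
  [[0.12, -0.28, 0.03], [0, 0, -12], -1],
  [[0.25, -0.5, 0.03], [0, 0, -18], -1],
  [[0.25, -0.5, 0.03], [0, 0, -24], -1],
  [[0.25, -0.5, 0.03], [0, 0, -24], -1],
  [[0.25, -0.5, 0.03], [0, 0, -24], -1],
  [[0.25, -0.5, 0.03], [0, 0, -24], -1],
  [[0.35, -0.65, 0.03], [0, 0, -24], -1],
  [[0.35, -0.65, 0.03], [0, 0, -24], -1],
], squeeze=40)

```text
time: 2.25
tcp_pos: [0.4808, 0.0263, 0.2758]
ee_rot: [1.321, 1.569, 0.656]
ft_force: [1.0, -0.0, 0.1]
grip_width: 0.0003
```

Call:
drive_tool([
  [[0.05, -0.06, 0], [0, 0, 0], -1],
  [[0.1, -0.14, 0], [0, 0, 0], -1],
  [[0.1, -0.18, 0], [0, 0, 0], -1],
  [[0.1, -0.18, 0], [0, 0, 0], -1],
  [[0.1, -0.18, 0], [0, 0, 0], -1],
  [[0.1, -0.18, 0], [0, 0, 0], -1],
  [[0.1, -0.18, 0], [0, 0, 0], -1],
])

```text
time: 3.12
tcp_pos: [0.58, -0.1515, 0.2755]
ee_rot: [2.183, 1.57, 1.518]
ft_force: [-0.1, 1.2, -0.8]
grip_width: -0.0003
```

Run:
```python
from h import *
from scipy.spatial.transform import Rotation as Rn
s=robot.sense(); R=Rn.from_euler('xyz',s['ee_rot']).as_matrix(); print(R.round(3),s['tcp_pos'],s['time'])
print("yaw of tool y",np.degrees(np.arctan2(R[1,1],R[0,1])),s['joints'].round(2),s['ft_force'])
```

```text
[[ 0.     0.617  0.787]
 [ 0.001  0.787 -0.617]
 [-1.     0.001 -0.001]] [ 0.58000365 -0.15148896  0.2754703 ] 3.125
yaw of tool y 51.885898707217585 [ 0.06  0.35  0.2   1.67 -0.08  1.13  1.18] [-0.06690716  1.18981481 -0.75675422]
```

Call:
drive_tool([
  [[0.03, -0.042, 0], [0, 0, 0], -1],
  [[0.03, -0.042, -0.04], [0, 0, 0], -1],
  [[0.03, -0.042, -0.08], [0, 0, 0], -1],
  [[0.03, -0.042, -0.12], [0, 0, 0], -1],
  [[0.03, -0.042, -0.145], [0, 0, 0], -1],
  [[0.03, -0.042, -0.145], [0, 0, 0], -1],
  [[0.03, -0.042, -0.145], [0, 0, 0], -1],
])

```text
time: 4.0
tcp_pos: [0.611, -0.1956, 0.1317]
ee_rot: [0.59, 1.569, -0.078]
ft_force: [0.1, 0.3, -0.4]
grip_width: -0.0
```

Run:
```python
from h import *
s=robot.sense(); print(s['tcp_pos'],s['time'])
a=robot.get_image("top")[60:210,220:420]; b=robot.get_image("scene")[130:280,60:260]
c=cv2.resize(np.hstack([a,b]),None,fx=2,fy=2,interpolation=cv2.INTER_CUBIC)
cv2.imwrite("pics/d1.png",cv2.cvtColor(c,cv2.COLOR_RGB2BGR))
```

```text
[ 0.61096727 -0.19558115  0.13168657] 4.0
```

View pics/d1.png

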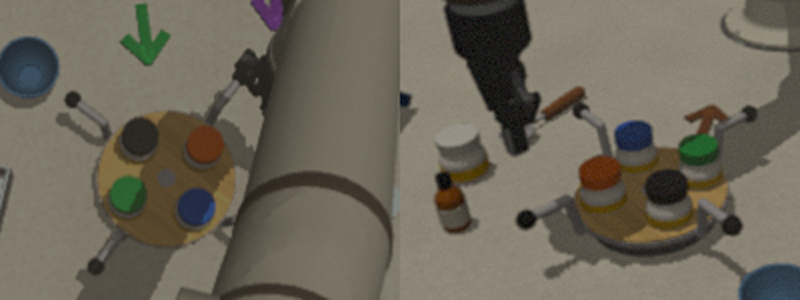

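The left half (top view) shows the hand beside the -38° arm, with all jars unchanged. The right half (scene) shows the fingertips at about (515,150), above and beyond that arm, clear of the dropper at (450,205). I'll descend next.

Call:
drive_tool([
  [[0, 0, -0.02], [0, 0, 0], -1],
  [[0, 0, -0.04], [0, 0, 0], -1],
  [[0, 0, -0.055], [0, 0, 0], -1],
  [[0, 0, -0.063], [0, 0, 0], -1],
  [[0, 0, -0.063], [0, 0, 0], -1],
  [[0, 0, -0.063], [0, 0, 0], -1],
])

```text
time: 4.85
tcp_pos: [0.6105, -0.1964, 0.0677]
ee_rot: [0.376, 1.57, -0.292]
ft_force: [1.3, 0.2, 0.5]
grip_width: 0.0001
```

Run:
```python
from h import *
s=robot.sense(); print(s['tcp_pos'],s['time'],s['ft_force'])
a=robot.get_image("scene")[165:285,60:240]; w=robot.get_image("wrist")
c=cv2.resize(a,None,fx=2.2,fy=2.2,interpolation=cv2.INTER_CUBIC)
w=cv2.resize(w,(352,264))
cv2.imwrite("pics/d2.png",cv2.cvtColor(np.hstack([c,w]),cv2.COLOR_RGB2BGR))
```

```text
[ 0.61046278 -0.19635605  0.06774452] 4.85 [1.27249716 0.22256546 0.49447965]
```

View pics/d2.png

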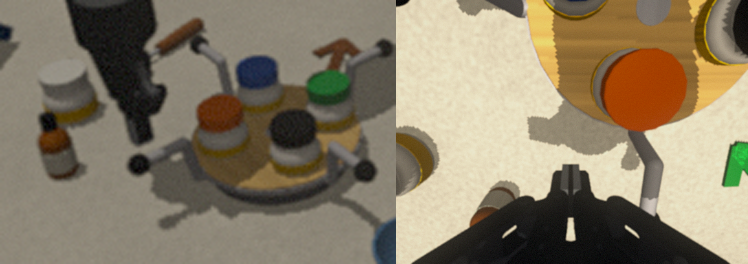

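```bash
cat > arc.py <<'E'
import numpy as np
C=np.array([.549,-.0742])
def P(th,r=.124,d=.0215):
    a=np.radians(th); u=np.array([np.cos(a),np.sin(a)]); t=np.array([-u[1],u[0]])
    return C+r*u-d*t
E
python3 - <<'E'
from arc import *
p0=P(-38.5,d=.0572)
print([(P(-38.5,d=d)-p0).round(4).tolist() for d in (.047,.037,.029,.0215)])
p1=P(-38.5)
for f in (1,2.5,4.5,7,9.5,12,14.5,17,19.5,22,24.5,27,29.5,32,34.5,37,39.5,42,44.5,46.5,48,49,50): print(f,(P(-38.5+f)-p1).round(4),(P(-38.5+f)-p0).round(4))
E
```

```text
[[0.0063, 0.008], [0.0126, 0.0158], [0.0176, 0.0221], [0.0222, 0.0279]]
1 [0.0016 0.0015] [0.0239 0.0294]
2.5 [0.004  0.0037] [0.0262 0.0317]
4.5 [0.0071 0.0069] [0.0293 0.0348]
7 [0.0108 0.0109] [0.0331 0.0388]
9.5 [0.0144 0.0151] [0.0366 0.043 ]
12 [0.0177 0.0194] [0.0399 0.0474]
14.5 [0.0209 0.0239] [0.0431 0.0519]
17 [0.0238 0.0286] [0.0461 0.0565]
19.5 [0.0266 0.0333] [0.0488 0.0613]
22 [0.0291 0.0382] [0.0514 0.0661]
24.5 [0.0315 0.0432] [0.0537 0.0711]
27 [0.0336 0.0482] [0.0558 0.0762]
29.5 [0.0355 0.0534] [0.0577 0.0813]
32 [0.0371 0.0586] [0.0593 0.0866]
34.5 [0.0385 0.0639] [0.0608 0.0919]
37 [0.0397 0.0693] [0.062  0.0972]
39.5 [0.0407 0.0747] [0.0629 0.1026]
42 [0.0414 0.0801] [0.0636 0.1081]
44.5 [0.0419 0.0856] [0.0641 0.1135]
46.5 [0.0421 0.09  ] [0.0643 0.1179]
48 [0.0422 0.0933] [0.0644 0.1212]
49 [0.0422 0.0955] [0.0644 0.1234]
50 [0.0421 0.0977] [0.0644 0.1256]
```

Approach and gentle first contact, then ramp up.

Call:
drive_tool([
  [[0.003, 0.004, 0], [0, 0, 0], -1],
  [[0.0065, 0.008, 0], [0, 0, 0], -1],
  [[0.0095, 0.012, 0], [0, 0, 0], -1],
  [[0.0125, 0.016, 0], [0, 0, 0], -1],
  [[0.015, 0.019, 0], [0, 0, 0], -1],
  [[0.0175, 0.022, 0], [0, 0, 0], -1],
  [[0.019, 0.024, 0], [0, 0, 0], -1],
  [[0.0205, 0.026, 0], [0, 0, 0], -1],
  [[0.022, 0.028, 0], [0, 0, 0], -1],
  [[0.024, 0.0295, 0], [0, 0, 1], -1],
  [[0.026, 0.0315, 0], [0, 0, 2.5], -1],
])

```text
time: 6.32
tcp_pos: [0.6358, -0.165, 0.0673]
ee_rot: [-1.879, 1.57, -2.503]
ft_force: [0.0, -0.8, 0.1]
grip_width: 0.0
```

Run:
```python
from h import *
s=robot.sense(); print(s['tcp_pos'],s['time'],s['ft_force'])
a=robot.get_image("scene")[165:285,60:240]; w=robot.get_image("wrist")
c=cv2.resize(a,None,fx=2.2,fy=2.2,interpolation=cv2.INTER_CUBIC)
w=cv2.resize(w,(352,264))
cv2.imwrite("pics/d3.png",cv2.cvtColor(np.hstack([c,w]),cv2.COLOR_RGB2BGR))
```

```text
[ 0.63581344 -0.16500385  0.06727873] 6.325 [ 0.03555362 -0.84684564  0.11779922]
```

View pics/d3.png

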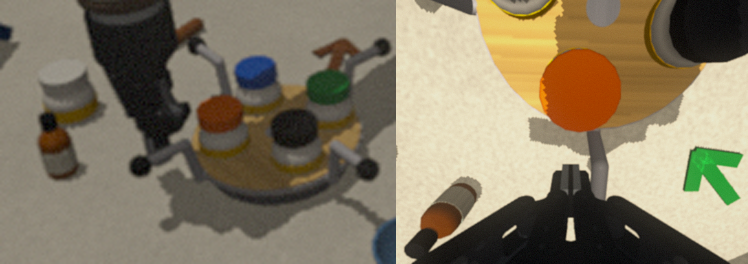

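Wrist view: the fingertip at (570,190) is about 4 mm from the bar at (597,185), touching nothing else. I'll continue on the arc.

Run:
```python
from arc import *
for a,L in ((2.5,(3.5,4.5,5.5,7,9,11.5,14,16.5,19,21.5,24,26.5)),(26.5,(29,31.5,34,36.5,39,41.5,44,46,47.5,48.5,49,49))):
    print([[(P(-38.5+f)-P(-38.5+a)).round(4).tolist(),f-a] for f in L])
```

```text
[[[0.0016, 0.0015], 1.0], [[0.0031, 0.0031], 2.0], [[0.0046, 0.0047], 3.0], [[0.0068, 0.0072], 4.5], [[0.0097, 0.0105], 6.5], [[0.013, 0.0148], 9.0], [[0.0162, 0.0193], 11.5], [[0.0192, 0.0239], 14.0], [[0.022, 0.0286], 16.5], [[0.0246, 0.0335], 19.0], [[0.027, 0.0384], 21.5], [[0.0291, 0.0435], 24.0]]
[[[0.0019, 0.0051], 2.5], [[0.0036, 0.0104], 5.0], [[0.0051, 0.0156], 7.5], [[0.0064, 0.021], 10.0], [[0.0074, 0.0264], 12.5], [[0.0081, 0.0318], 15.0], [[0.0087, 0.0373], 17.5], [[0.0089, 0.0417], 19.5], [[0.009, 0.045], 21.0], [[0.009, 0.0472], 22.0], [[0.009, 0.0483], 22.5], [[0.009, 0.0483], 22.5]]
```

Call:
drive_tool([
  [[0.0015, 0.0015, 0], [0, 0, 1], -1],
  [[0.003, 0.003, 0], [0, 0, 2], -1],
  [[0.0045, 0.0045, 0], [0, 0, 3], -1],
  [[0.007, 0.007, 0], [0, 0, 4.5], -1],
  [[0.0095, 0.0105, 0], [0, 0, 6.5], -1],
  [[0.013, 0.015, 0], [0, 0, 9], -1],
  [[0.016, 0.019, 0], [0, 0, 11.5], -1],
  [[0.019, 0.024, 0], [0, 0, 14], -1],
  [[0.022, 0.0285, 0], [0, 0, 16.5], -1],
  [[0.0245, 0.0335, 0], [0, 0, 19], -1],
  [[0.027, 0.0385, 0], [0, 0, 21.5], -1],
  [[0.029, 0.0435, 0], [0, 0, 24], -1],
])

```text
time: 7.92
tcp_pos: [0.6653, -0.1208, 0.0674]
ee_rot: [0.235, 1.57, 0.032]
ft_force: [0.8, -2.1, 0.3]
grip_width: 0.0
```

Run:
```python
from h import *
s=robot.sense(); print(s['tcp_pos'],s['time'],s['ft_force'])
a=robot.get_image("scene")[165:285,60:240]; w=robot.get_image("wrist")
c=cv2.resize(a,None,fx=2.2,fy=2.2,interpolation=cv2.INTER_CUBIC)
w=cv2.resize(w,(352,264))
cv2.imwrite("pics/d4.png",cv2.cvtColor(np.hstack([c,w]),cv2.COLOR_RGB2BGR))
```

```text
[ 0.66530747 -0.12080749  0.06737912] 7.925 [ 0.75047456 -2.11129048  0.29712461]
```

View pics/d4.png

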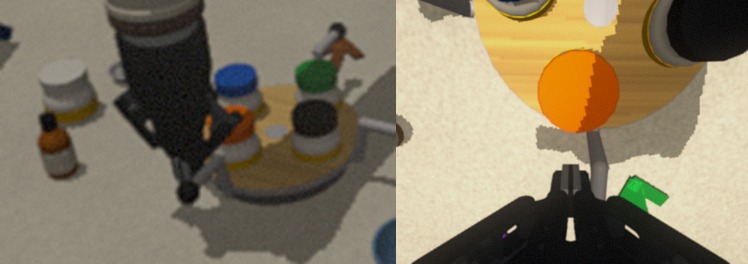

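The deck is turning with the finger: the jars stand and the force is about 2 N. Continuing with a soft start and soft end.

Call:
drive_tool([
  [[0.001, 0.002, 0], [0, 0, 1], -1],
  [[0.002, 0.005, 0], [0, 0, 2.5], -1],
  [[0.0035, 0.0105, 0], [0, 0, 5], -1],
  [[0.005, 0.0155, 0], [0, 0, 7.5], -1],
  [[0.0065, 0.021, 0], [0, 0, 10], -1],
  [[0.0075, 0.0265, 0], [0, 0, 12.5], -1],
  [[0.008, 0.032, 0], [0, 0, 15], -1],
  [[0.0085, 0.037, 0], [0, 0, 17.5], -1],
  [[0.009, 0.0405, 0], [0, 0, 19], -1],
  [[0.009, 0.043, 0], [0, 0, 20], -1],
  [[0.009, 0.044, 0], [0, 0, 20.5], -1],
  [[0.009, 0.044, 0], [0, 0, 20.5], -1],
])

```text
time: 9.52
tcp_pos: [0.6741, -0.077, 0.0674]
ee_rot: [0.748, 1.571, 0.899]
ft_force: [0.0, -0.8, -0.1]
grip_width: 0.0002
```

Run:
```python
from h import *
s=robot.sense(); print(s['tcp_pos'],s['time'],s['ft_force'])
t=robot.get_image("top"); np.save("t5.npy",t)
a=robot.get_image("scene")[165:285,60:240]; w=robot.get_image("wrist")
a=cv2.resize(a,(396,264)); b=cv2.resize(t[50:215,240:420],(288,264))
cv2.imwrite("pics/d5.png",cv2.cvtColor(np.hstack([a,b]),cv2.COLOR_RGB2BGR))
cv2.imwrite("pics/w5.png",cv2.cvtColor(w,cv2.COLOR_RGB2BGR))
```

```text
[ 0.67407441 -0.07704059  0.06735804] 9.525 [ 0.04507941 -0.79522403 -0.09215049]
```

View pics/d5.png

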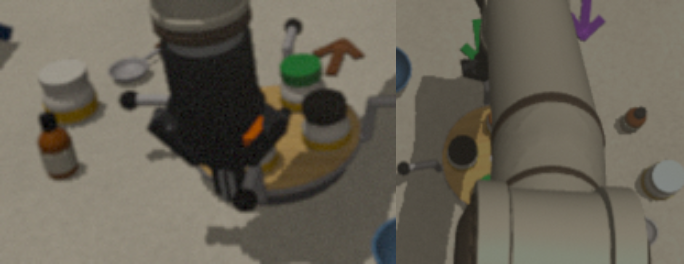

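View pics/w5.png

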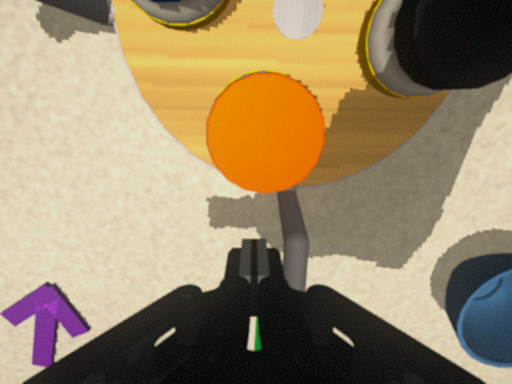

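The wrist view shows the orange lid at (265,132), the hub at (299,10) and the arm bar at (292,240). I'll measure the deck angle from this picture.

```bash
cat >> h.py <<'E'
from scipy.spatial.transform import Rotation as Rn
def wci(s=None):
    s=s or robot.sense(); ci=dict(robot.camera_info("wrist")); M=np.array(ci['mount'])
    T=np.eye(4);T[:3,:3]=Rn.from_euler('xyz',s['ee_rot']).as_matrix();T[:3,3]=s['tcp_pos']
    W=np.linalg.inv(T@M); ci['R']=W[:3,:3];ci['t']=W[:3,3]; return ci
def atw(uv,z,s=None):
    o,d=ray(wci(s),uv); return o+d*((z-o[2])/d[:,2])[:,None]
E
python3 - <<'E'
from h import *
s=robot.sense()
C=np.array([.549,-.0742])
w=cv2.cvtColor(cv2.imread("pics/w5.png"),cv2.COLOR_BGR2RGB)
c,st,m=blob(w,(5,200,150),(17,255,255),(150,50,380,220)); print(c,st)
X=atw([c,(265.5,132)],.085)[:,:2]; print(X,X-C,[np.degrees(np.arctan2(*(x-C)[::-1])) for x in X],np.linalg.norm(X-C,axis=1))
print("hub@.035",atw([(299,10)],.035)[0])
print("bar elbow / far", [ (p, np.degrees(np.arctan2(*(atw([p],.075)[0][:2]-C)[::-1])).round(1)) for p in [(295,245),(297,285)]])
E
```

```text
[267.5126162  133.81825081] [   56    23   120   120 10542]
[[ 0.60299708 -0.08264954]
 [ 0.60244613 -0.08351674]] [[ 0.05399708 -0.00844954]
 [ 0.05344613 -0.00931674]] [np.float64(-8.89359728894899), np.float64(-9.8884503143573)] [0.05465418 0.0542521 ]
hub@.035 [ 0.54896002 -0.07438695  0.035     ]
bar elbow / far [((295, 245), np.float64(7.5)), ((297, 285), np.float64(8.7))]
```

Run:
```python
from arc import *
a=47
print([[(P(-38.5+a+f)-P(-38.5+a)).round(4).tolist(),f] for f in (1,2.5,4.5,6.5,8.5,10.5,12,13)])
```

```text
[[[0.0, 0.0022], 1], [[0.0, 0.0055], 2.5], [[-0.0002, 0.0099], 4.5], [[-0.0005, 0.0143], 6.5], [[-0.0009, 0.0186], 8.5], [[-0.0016, 0.023], 10.5], [[-0.0021, 0.0262], 12], [[-0.0026, 0.0284], 13]]
```

Call:
drive_tool([
  [[0, 0.002, 0], [0, 0, 1], -1],
  [[0, 0.0055, 0], [0, 0, 2.5], -1],
  [[0, 0.01, 0], [0, 0, 4.5], -1],
  [[-0.0005, 0.0145, 0], [0, 0, 6.5], -1],
  [[-0.001, 0.0185, 0], [0, 0, 8.5], -1],
  [[-0.0015, 0.0225, 0], [0, 0, 10.5], -1],
  [[-0.002, 0.0255, 0], [0, 0, 11.5], -1],
  [[-0.0025, 0.027, 0], [0, 0, 12.5], -1],
  [[-0.0025, 0.027, 0], [0, 0, 12.5], -1],
  [[-0.0025, 0.027, 0], [0, 0, 12.5], -1],
])

```text
time: 10.92
tcp_pos: [0.6713, -0.05, 0.0672]
ee_rot: [2.155, 1.57, 2.525]
ft_force: [0.9, -0.3, -0.6]
grip_width: 0.0002
```

```bash
cat > wm.py <<'E'
from h import *
import sys
s=robot.sense(); w=robot.get_image("wrist")
print(s['tcp_pos'],s['time'],s['ft_force'])
cv2.imwrite(f"pics/{sys.argv[1]}.png",cv2.cvtColor(w,cv2.COLOR_RGB2BGR))
C=np.array([.549,-.0742])
c,st,m=blob(w,(5,200,120),(17,255,255),(150,50,380,220))
b=(150+st[0]+st[2]/2-.5,50+st[1]+st[3]/2-.5)
X=atw([c,b],.085,s)[:,:2]; print(c,st,b,X,[np.degrees(np.arctan2(*(x-C)[::-1])).round(2) for x in X],np.linalg.norm(X-C,axis=1))
E
python3 wm.py w6
```

```text
[ 0.6713325  -0.04995981  0.06721623] 10.925 [ 0.94667927 -0.2644194  -0.55963077]
[269.25025842 137.47653504] [  56   24  119  120 9674] (np.float64(265.0), np.float64(133.5)) [[ 0.60409333 -0.06954036]
 [ 0.6033016  -0.07160556]] [np.float64(4.83), np.float64(2.74)] [0.05529003 0.05436354]
```

View pics/w6.png

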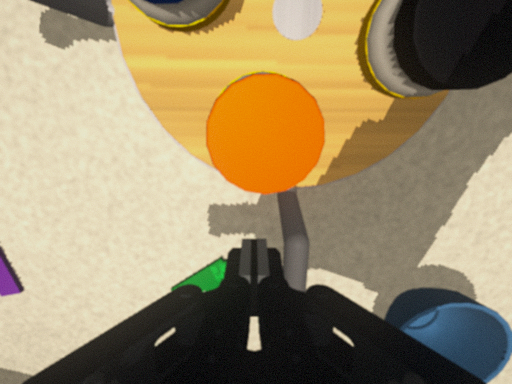

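The lid is at 2.7° and the target is about 5.8°, so I'll push 3° more, then back straight off and rise.

Call:
drive_tool([
  [[-0.0005, 0.002, 0], [0, 0, 1], -1],
  [[-0.001, 0.004, 0], [0, 0, 2], -1],
  [[-0.0015, 0.0055, 0], [0, 0, 2.5], -1],
  [[-0.0015, 0.0065, 0], [0, 0, 3], -1],
  [[-0.0015, 0.0065, 0], [0, 0, 3], -1],
  [[0.0005, 0.002, 0], [0, 0, 3], -1],
  [[0.0045, -0.007, 0], [0, 0, 3], -1],
  [[0.0095, -0.018, 0], [0, 0, 3], -1],
  [[0.0095, -0.018, 0], [0, 0, 3], -1],
])

```text
time: 12.1
tcp_pos: [0.6814, -0.0708, 0.0673]
ee_rot: [-1.694, 1.569, -1.275]
ft_force: [-0.4, 0.5, 0.1]
grip_width: -0.0
```

```bash
python3 wm.py w7
```

```text
[ 0.68142683 -0.07079758  0.06728644] 12.1 [-0.44698513  0.4748566   0.09274244]
[334.266271   134.72668746] [ 131   25   99  121 9941] (np.float64(330.0), np.float64(135.0)) [[ 0.60424752 -0.07161282]
 [ 0.60499218 -0.07303138]] [np.float64(2.68), np.float64(1.2)] [0.05530806 0.05600438]
```

View pics/w7.png

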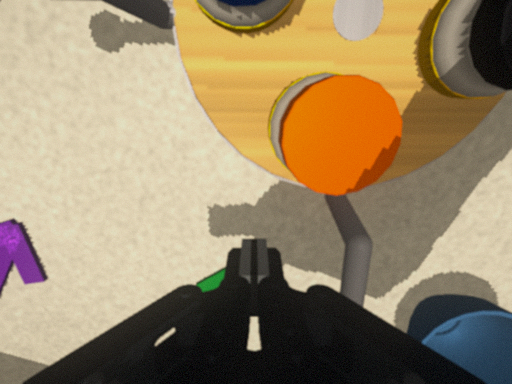

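Call:
drive_tool([
  [[0, 0, 0.04], [0, 0, 0], -1],
  [[0, 0, 0.09], [0, 0, 0], -1],
  [[0, 0, 0.14], [0, 0, 0], -1],
  [[0, 0, 0.18], [0, 0, 0], -1],
  [[-0.01, -0.06, 0.2], [0, 0, 0], -1],
  [[-0.02, -0.12, 0.2], [0, 0, 0], -1],
  [[-0.03, -0.18, 0.2], [0, 0, 0], -1],
  [[-0.04, -0.24, 0.2], [0, 0, 0], -1],
  [[-0.05, -0.3, 0.2], [0, 0, 0], -1],
  [[-0.05, -0.34, 0.2], [0, 0, 0], -1],
  [[-0.05, -0.34, 0.2], [0, 0, 0], -1],
])

```text
time: 13.52
tcp_pos: [0.6283, -0.4135, 0.2664]
ee_rot: [-2.726, 1.568, -2.311]
ft_force: [-0.4, -0.3, -0.8]
grip_width: 0.0002
```

```bash
cat > tm.py <<'E'
from h import *
import sys
s=robot.sense(); print(s['tcp_pos'],s['time'])
C=np.array([.549,-.0742]); ang=lambda x:np.degrees(np.arctan2(x[1]-C[1],x[0]-C[0])).round(2)
im=robot.get_image("top"); im2=robot.get_image("scene")
c,st,m=blob(im,(8,170,60),(18,255,255),(270,95,345,180)); X=at("top",[c],.085)[0]; print("top orange",c,st,X,ang(X),np.linalg.norm(X[:2]-C))
c,st,m=blob(im,(50,90,40),(75,255,255),(275,55,310,95)); X=at("top",[c],.004)[0]; print("top arrow",c,X,ang(X),np.linalg.norm(X[:2]-C))
c,st,m=blob(im2,(6,170,60),(16,255,255),(120,190,240,260)); X=at("scene",[c],.082)[0]; print("scene orange",c,st,X,ang(X),np.linalg.norm(X[:2]-C))
c,st,m=blob(im2,(50,90,40),(75,255,255),(145,270,190,325)); X=at("scene",[c],.004)[0]; print("scene arrow",c,X,ang(X))
a=cv2.resize(im[50:215,240:420],(392,360),interpolation=cv2.INTER_CUBIC); b=cv2.resize(im2[160:330,70:260],(402,360),interpolation=cv2.INTER_CUBIC)
cv2.imwrite(f"pics/{sys.argv[1]}.png",cv2.cvtColor(np.hstack([a,b]),cv2.COLOR_RGB2BGR))
E
python3 tm.py t8
```

```text
[ 0.62834757 -0.41352418  0.26642867] 13.525
top orange [300.86363636 123.16942149] [ 22  20  19  17 242] [ 0.60333175 -0.06627032  0.085     ] 8.3 0.05490736278305664
top arrow [292.18661972  78.91197183] [ 0.74891816 -0.05296882  0.004     ] 6.06 0.2010423725669908
scene orange [178.47115385 224.41987179] [ 47  26  23  18 312] [ 0.60684094 -0.06813107  0.082     ] 5.99 0.05815845719542691
scene arrow [166.21581197 300.9957265 ] [ 0.75041447 -0.0559653   0.004     ] 5.17
```

View pics/t8.png

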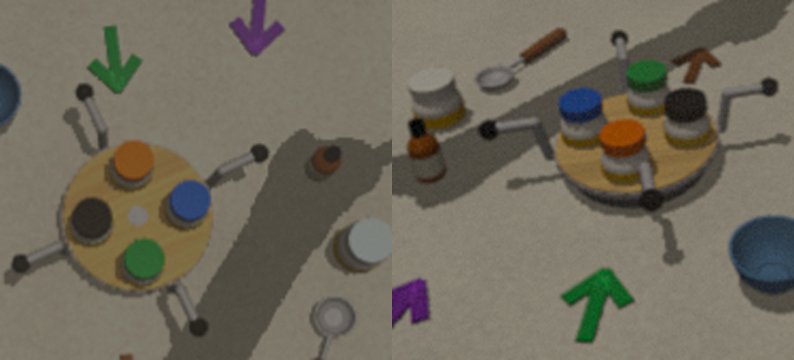

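```bash
cat > fit.py <<'E'
from h import *
from scipy.optimize import fsolve
def cinfo(name,s=None): return wci(s) if name=="wrist" else robot.camera_info(name)
def pr(ci,X):
    K=np.array([[ci['fx'],0,ci['cx']],[0,ci['fy'],ci['cy']],[0,0,1]])
    return cv2.projectPoints(np.array(X,float).reshape(-1,1,3),cv2.Rodrigues(np.array(ci['R']))[0],np.array(ci['t']),K,np.array([ci['k1'],0,0,0,0.]))[0].reshape(-1,2)
A=np.linspace(0,2*np.pi,60)
def cen(ci,xy,r,z0,z1):
    P=np.vstack([np.c_[xy[0]+r*np.cos(A),xy[1]+r*np.sin(A),0*A+z] for z in (z0,z1)])
    h=cv2.convexHull(pr(ci,P).astype(np.float32)); m=cv2.moments(h); return np.array([m['m10'],m['m01']])/m['m00'],m['m00']
def fitxy(ci,c,x0,r=.025,z0=.071,z1=.085): 
    return fsolve(lambda q:cen(ci,q,r,z0,z1)[0]-c,x0,epsfcn=1e-6)
E
python3 - <<'E'
from fit import *
C=np.array([.549,-.0742]); ang=lambda x,C=C:np.degrees(np.arctan2(x[1]-C[1],x[0]-C[0])).round(2)
for n in("top","scene"):
    ci=robot.camera_info(n);print(n,"cam at",-ci['R'].T@ci['t'])
    im=robot.get_image(n)
    roi=(270,95,345,180) if n=="top" else (120,190,240,260)
    lo,hi=((7,165,50),(18,255,255))
    c,st,m=blob(im,lo,hi,roi)
    q=fitxy(ci,c,[.603,-.067]); print(n,c,st,q,ang(q),np.linalg.norm(q-C),cen(ci,q,.025,.071,.085)[1],cen(ci,q,.026,.071,.085)[1])
    # black balls
    g=cv2.cvtColor(im,cv2.COLOR_RGB2GRAY)
    if n=="top": G=[(240+x/2.178,50+y/2.182) for x,y in((84,92),(260,153),(20,264),(199,327))]
    else: G=[(70+(x-392)/2.116,160+y/2.118) for x,y in((620,38),(488,130),(769,87),(651,199))]
    Bs=[]
    for x,y in G:
        x0,y0=int(x)-6,int(y)-6; p=g[y0:y0+13,x0:x0+13].astype(float); bw=p<(p.min()+22)
        nl,l,stt,cc=cv2.connectedComponentsWithStats(bw.astype(np.uint8)); k=1+np.argmax(stt[1:,4]); Bs.append(cc[k]+[x0,y0]); print((x,y),cc[k]+[x0,y0],stt[k,4])
    B=at(n,Bs,.075)[:,:2]; print(B.round(4)); Cb=B.mean(0); print("C",Cb, "ang",[ang(b,Cb) for b in B],np.linalg.norm(B-Cb,axis=1).round(4),"orange",ang(q,Cb),np.linalg.norm(q-Cb))
    roi=(275,55,310,95) if n=="top" else (145,270,190,325)
    c,st,m=blob(im,(50,90,40),(75,255,255),roi); X=at(n,[c],.004)[0]
    print("arrow",ang(X),ang(X,Cb))
E
```

```text
top cam at [0.29290222 0.02512608 1.21294919]
top [300.93625498 123.10756972] [ 22  20  19  18 251] [ 0.60527341 -0.06695432] 7.34 0.05673796788563432 333.736717463471 359.6845485124504
(278.56749311294766, 92.16315307057745) [278.05405405  91.72972973] 37
(359.3755739210285, 120.11915673693859) [358.93181818 119.77272727] 44
(249.18273645546373, 170.98991750687443) [249.10204082 170.81632653] 49
(331.36822773186407, 199.86251145737856) [330.65384615 199.65384615] 52
[[ 0.6894 -0.0116]
 [ 0.6111 -0.2131]
 [ 0.4873  0.0657]
 [ 0.4105 -0.1346]]
C [ 0.54956419 -0.07341816] ang [np.float64(23.87), np.float64(-66.24), np.float64(114.12), np.float64(-156.23)] [0.1529 0.1527 0.1524 0.1519] orange 6.62 0.0560829610404393
arrow 6.05 5.85
scene cam at [1.21769977 0.18635578 0.57704085]
scene [178.31210191 224.36942675] [ 47  26  23  18 314] [ 0.60117657 -0.07070268] 3.83 0.052293648207214126 371.6803359326441 397.0320341938641
(177.75047258979205, 177.94145420207744) [176.64705882 176.64705882] 17
(115.36862003780718, 221.37865911237017) [115.11904762 221.5       ] 42
(248.16635160680528, 201.07648725212465) [248.         200.87179487] 39
(192.4007561436673, 253.95656279508972) [191.60606061 255.51515152] 33
[[ 0.3996 -0.1412]
 [ 0.6096 -0.2158]
 [ 0.4852  0.0642]
 [ 0.6904 -0.015 ]]
C [ 0.54621345 -0.07695626] ang [np.float64(-156.35), np.float64(-65.47), np.float64(113.38), np.float64(23.25)] [0.16   0.1526 0.1537 0.157 ] orange 6.49 0.05531773027916377
arrow 5.26 5.95
```

Both cameras put the jar within about 1° of the arrow line, and time is plentiful. For a third opinion I'll take one wrist view from above.

Call:
drive_tool([
  [[0.01, 0.06, 0.03], [0, 0, 0], -1],
  [[0.03, 0.12, 0.06], [0, 0, 0], -1],
  [[0.05, 0.18, 0.06], [0, 0, 0], -1],
  [[0.07, 0.24, 0.06], [0, 0, 0], -1],
  [[0.09, 0.3, 0.06], [0, 0, 0], -1],
  [[0.1, 0.34, 0.06], [0, 0, 0], -1],
  [[0.1, 0.34, 0.06], [0, 0, 0], -1],
  [[0.1, 0.34, 0.06], [0, 0, 0], -1],
  [[0.1, 0.34, 0.06], [0, 0, 0], -1],
])

```text
time: 14.85
tcp_pos: [0.7306, -0.0698, 0.3275]
ee_rot: [-2.014, 1.57, -1.593]
ft_force: [0.3, -0.0, -0.6]
grip_width: -0.0
```

Run:
```python
from fit import *
s=robot.sense(); w=robot.get_image("wrist"); cv2.imwrite("pics/w9.png",cv2.cvtColor(w,cv2.COLOR_RGB2BGR)); print(s['tcp_pos'],s['time'],np.abs(s['qd']).max())
ci=wci(s)
for n,lo,hi in (("orange",(5,180,60),(17,255,255)),("green",(45,100,40),(80,255,255))):
    c,st,m=blob(w,lo,hi,(0,0,512,384)); print(n,c,st)
np.save("w9.npy",w); import pickle; pickle.dump(s,open("s9.pkl","wb"))
```

```text
[ 0.73060876 -0.06981851  0.32753499] 14.85 0.01300945462914775
orange [298.60289634  68.52286585] [ 279   47   40   43 1312]
green [130.19935345 267.77155172] [112 251  37  34 928]
```

View pics/w9.png

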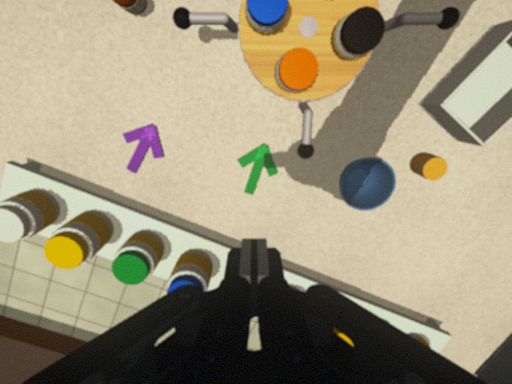

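Run:
```python
from fit import *
import pickle
s=pickle.load(open("s9.pkl","rb")); w=np.load("w9.npy"); ci=wci(s)
C=np.array([.549,-.0742]); ang=lambda x,C=C:np.degrees(np.arctan2(x[1]-C[1],x[0]-C[0])).round(2)
c,st,m=blob(w,(5,180,60),(17,255,255),(0,0,512,384))
co,ao=c,st[4]
hub=atw([(309,27)],.036,s)[0,:2]
balls=atw([(182,18),(451,17)],.075,s)[:,:2]; Cb=balls.mean(0); fb=atw([(305.5,151)],.075,s)[0,:2]
print("hub",hub,"ball mid",Cb,np.linalg.norm(balls[0]-balls[1]),"front ball",fb)
for r,h in((.0225,.075),(.024,.073),(.0255,.071)):
    q=fitxy(ci,co,[.603,-.067],r,h,.085); print(r,cen(ci,q,r,h,.085)[1],ao,q,[ang(q,c) for c in (C,hub,Cb)],np.linalg.norm(q-C))
c,st,m=blob(w,(45,100,40),(80,255,255),(230,135,285,200)); X=atw([c],.004,s)[0,:2]; print("arrow",c,st,X,[ang(X,c) for c in (C,hub,Cb)],np.linalg.norm(X-C))
print("front arm",[ang(fb,c) for c in (C,hub,Cb)])
```

```text
hub [ 0.54954504 -0.07410719] ball mid [ 0.54847573 -0.07415671] 0.3074753943754787 front ball [ 0.68899735 -0.01312314]
0.0225 1269.5348403644166 1312 [ 0.60463015 -0.06820385] [np.float64(6.15), np.float64(6.12), np.float64(6.05)] 0.05595236920704747
0.024 1445.8202077051974 1312 [ 0.60465696 -0.0681461 ] [np.float64(6.21), np.float64(6.17), np.float64(6.11)] 0.05598523844951039
0.0255 1632.7526055762428 1312 [ 0.6046961  -0.06809246] [np.float64(6.26), np.float64(6.22), np.float64(6.16)] 0.056029973716943626
arrow [257.58692972 165.13070284] [  8   9  39  50 811] [ 0.74769138 -0.0558684 ] [np.float64(5.27), np.float64(5.26), np.float64(5.25)] 0.19953524056206492
front arm [np.float64(23.57), np.float64(23.62), np.float64(23.48)]
```

The wrist view gives 6.2° for the jar and 5.3° for the arrow, so the jar is within about 1° (1 mm). Nothing else has moved and the hand is 0.3 m up. I'm handing in.

Call:
drive_tool([
  [[0, 0, 0], [0, 0, 0], -1],
  [[0, 0, 0], [0, 0, 0], -1],
])

```text
time: 15.15
tcp_pos: [0.7309, -0.0691, 0.3274]
ee_rot: [-2.146, 1.571, -1.725]
ft_force: [0.3, -0.4, -0.4]
grip_width: -0.0
```

Run:
```python
from plant import robot
print(robot.close_job(), robot.sense()['time'])
```

```text
the job is handed in; nothing more can be done
the job is handed in; nothing more can be done
```

The orange-lidded jar now stands in line with the green arrow, on the arrow's side of the carousel. I turned the deck about 62° with the shut fingertips against one steel arm, then backed off and lifted the hand about 0.3 m clear. The job was handed in at about 15 s; the highest force I read while pushing was about 2 N.

- **Alignment:** the three cameras don't agree exactly, but they put the jar within about 1° of the arrow line, roughly 1 mm at the jar:

| Camera | Jar bearing | Arrow bearing |
|---|---|---|
| Wrist | 6.2° | 5.3° |
| Top | 6.6 to 7.3° | about 6° |
| Scene, using its own axis estimate | 5.4 to 6.5° | 5.6 to 6.0° |

  The scene camera is the least certain: with the common axis estimate it read 3.8° for the jar and 5.3° for the arrow.
- **Jars and surroundings:** in the last pictures all four jars stand on the deck, and by eye nothing else on the counter had moved.

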